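# Unhitch the drawbar coupler and hold it off its ball

### The job

A small aluminium drawbar coupler is latched on the ball of the bench mount and has to come off so that the ball can be checked. Pull its upright latch tab sideways, away from the coupler body, against the spring until the latch lets go of the ball, then lift the coupler up off the ball with the latch still drawn. Finish while still holding it in the gripper, roughly level and still, over its mount with its underside about 6 cm above the top of the ball, and leave the other things on the bench where they are.

Things in the scene. Friction and masses are not known exactly. Their poses are not given: they have to be found in the camera images.
- ball_mount: Fixed dark steel plate 165 x 70 x 10 mm with an upright 36 mm steel ball on a 14 mm neck (ball from 40 to 64 mm above the bench, top and underside flat) and a U-shaped cradle. Origin: on the ball's axis, at bench height. z up; -x runs along the plate to the cradle, 95 mm from the ball, on the side nearer the robot; -y is the side where the coupler's latch tab stands.
- ball_top (a point): Centre of the flat top of the ball, 64 mm above the bench; axes as ball_mount.
- coupler: Loose aluminium coupler, about 0.27 kg: housing 51 x 51 mm, open below, 30 to 71 mm above the bench while seated over the ball (1.5 mm play), and a 26 mm square tube stub along its -x, to 120 mm from the ball's axis, whose end lies in the cradle (cheeks up to 52 mm). Origin: on the socket's axis at the housing's lower rim; axes as ball_mount when seated.
- coupler_rim (a point): Centre of the lower rim of the housing (the coupler's underside), 30 mm above the bench when seated; axes as coupler.
- latch_tab (a point): Grasp point on the upright dark steel latch tab, 46 mm to -y of the socket's axis and 92 mm above the bench when seated and latched. A plate 8 mm thick (along y), 24 mm wide (x), up to 108 mm above the bench, then a lip 28 x 15 x 5 mm. Grip across the 8 mm, between lip and housing top (71 mm). Axes as coupler; it slides along y only, so the coupler can be lifted by it.
- latch (a joint): How far the latch is drawn to the coupler's -y, in m: 0 = latched (bolt under the ball), 0.018 = stop. The ball is free from about 0.009. A spring pulls it back: 2 N at 0, 250 N/m, 6.5 N at the stop. It snaps back when let go.
- stopper_a: Bystander: red-brown rubber stopper, 26 mm wide, 28 mm high, standing on the latch side of the mount. Origin under its centre.
- stopper_b: Bystander: red-brown rubber stopper, 31 mm wide, 30 mm high, on the other side of the mount. Origin under its centre.
- marker: Bystander: white and blue marker pen, 134 mm long, 15 mm thick, lying beside the mount. Origin under its centre; long axis y.
- flask: Bystander: small glass volumetric flask with a white stopper, 41 mm wide, 136 mm high, standing. Origin under its centre.
- driver: Bystander: screwdriver with a red handle, 188 mm long, 25 mm thick, lying flat. Origin under its centre; long axis y.
- petri: Bystander: glass Petri dish, 92 mm wide, 15 mm high. Origin under its centre.
- tin: Bystander: closed flat green tin, 70 x 109 x 28 mm. Origin under its centre.
Mind the look-alikes: they are no part of the job. Leave any blue or green look-alike of the coupler alone.

How it is judged:
On the way, in this order (a step that is already met when the one before it is completed fails the run):
1. the latch is drawn at least 10 mm while the coupler still sits on the ball (value of joint latch above 0.01 m and height (world z) of coupler_rim below 0.038 m), for 0.1 s.
2. the coupler is off the ball, its underside above the ball's top, held by the gripper (height (world z) of coupler_rim above 0.068 m and contact force between the fingers and coupler above 2 N), for 0.2 s.
At the end, for the whole second after the job is handed in: The gripper holds the coupler, nothing else carries it: its underside 4 to 12 cm above the top of the ball, its axis within 6 cm of the ball's sideways, tilted less than 20 degrees, at rest (under 0.03 m/s, 0.2 rad/s), not touching the mount (height (world z) of coupler_rim between 0.104 and 0.184 m and horizontal distance between coupler_rim and ball_top below 0.06 m and angle between coupler's own z axis and vertical below 0.35 rad and contact force between the fingers and coupler above 2 N and contact force between coupler and ball_mount below 0.1 N and linear speed of coupler below 0.03 m/s and angular speed of coupler below 0.2 rad/s); the arm keeps its last pose, push and grip.
It fails at once if a bystander is moved more than 2 cm (distance of any of stopper_a, stopper_b, marker, flask, driver, petri, tin from where it was at the start of the episode above 0.02 m).
It also fails if it takes over 35 s, if anything falls off the work surface, if the arm or the gripper's body presses on something with over 40 N, if the wrist force passes 120 N, or if a joint passes its speed limit or range.

### The arm

A 6-joint arm with a two-finger parallel gripper is mounted at the origin on a cart in front of the work surface, level with it; the furniture and walls round the work are solid. World frame = base frame: x ahead of the robot, y to its left, z up, the work surface at z = 0. Lengths are in m, angles in rad, forces in N, time in s.
With the tool pointing down it reaches from about 0.25 to 0.775 m from the base axis. Payload 4 kg.
Tool frame: the origin (TCP) lies at the very end of the fingers, on their centre line; the grasp point (between the pads) lies 19 mm behind it; z points along the fingers, y is the direction in which the jaws open and shut (so a half turn about z gives the same grasp; the last joint's range is limited). The gripper opens to 94 mm and grips with 3 to 60 N. Pads are 16 mm wide; open, the fingers measure 119 mm over their backs; the gripper's body (75 mm by 177 mm) begins 78 mm behind the grasp point.
Start: joints at [-0.103, 0.087, 1.371, -0, 1.684, -0.103], TCP at [0.55, -0, 0.206] pointing down, gripper open.
Joint ranges: [-3.1, 3.1], [-0.76, 2.03], [0.27, 2.55], [-1.08, 4.22], [0.17, 2.65], [-2.57, 2.57]. Speed limits (rad/s): [2.79, 2.79, 3.14, 3.14, 3.14, 3.14].

### API

Orientations are given as [roll, pitch, yaw] about the fixed x, y, z axes, in that order (R = Rz(yaw) Ry(pitch) Rx(roll)).
In Python, from bench import robot, cams, models gives the robot as it stands.
- The arm moves only by the tool step_arm, never from a script. Its argument "series" is a list of rows, each a list of 5 numbers: the gripper command: -1 is shut, 1 is fully open, values between are in proportion, then the shift along the tool's x, y, z in mm, then the turn about the tool's z in degrees. A call has 1 to 20 rows; each row is the pose to reach, as a shift and turn from the pose commanded when the call began, along the tool's axes at that moment; what a row does not reach only later rows make up. A row lasts 1/8 s, in which the tool goes at most 62.5 mm and 10.7 degrees, less where a joint would pass 70% of its speed; a pose out of reach is approached as far as the arm can. A call with a gripper value outside its range is refused whole. The fingers move at their own pace and stop on an object; the grip force is fixed at half the most. Time passes only in rows, so rows that repeat a pose let the fingers close. It gives the time, the measured TCP pose, the force and the opening at its end, in the units of the state.
- robot.get_obs(): the state, without advancing time (a new reading comes with each control period).
- cams.snapshot(name): name is "scene" or "side" or "wrist"; returns a dict with "pixels" (480x640x3 uint8, red, green, blue), "fov_y" (degrees; the focal length in pixels is half the picture's height over the tangent of half this angle, whatever the lens; pixels are square), "cx", "cy" (the principal point, pixels), "R" (3x3) and "t" (3): a world point X has camera coordinates R X + t. Camera axes: x right, y down, z forward; pixel columns grow to the right and rows downward; lengths in m; the calibration is good to about 2 mm. A picture is of the moment at which its call begins. There is no depth.
- robot.close_job(): hands the job in, once; it reports no verdict.
Trained networks look in a picture, given as the dict that the camera call returned (one of the last four; its "shot" number tells which), for a name from the list of things; names that differ only in an ending like _2 or _b are one class to them, and where a whole thing is asked for, a point or a joint stands for the part that bears it (a point fixed in the world has none). Each returns a list of dicts, best first, with "p" (0 to 1); they miss things now and then, are a little off and sometimes report something else, mostly with a low value. They report only what shows in the picture. A call takes as long as a camera call. They do not tell look-alikes from the thing itself.
- models.find_in(picture, label): "position" ([x, y, z] in m, in world coordinates, good to about 4 mm: the middle of the surface that is visible of it).
- models.pinpoint(picture, label): "position" ([x, y, z] in m, in world coordinates, good to about 4 mm: a listed point, or the origin of a listed thing).
The state is a dict: "time": time; "joint_positions": joint angles; "qvel": joint speeds; "joint_torque": joint torques, N m; "tool_pos": TCP position; "ee_rot": TCP orientation; "wrist_force": force on the tool from outside, world axes, zero at the start; "wrist_torque": the same for the moment, N m; "width": finger opening in m.
Only numpy, scipy, OpenCV 4.12 (cv2) and the standard library are available. Lean on these libraries where they do the work, as an engineer would, in place of code of your own. Each camera call takes 0.05 s, during which the arm holds its last target. There are 200 camera calls.

## Working session

There is one attempt and no reset: what is moved stays moved. The work goes in short steps, Python scripts to look and compute and a tool call to move; the robot and the scene stay as the last step left them, time stands still between calls to the robot, and variables do not carry over. Pictures are saved under pics/ and viewed, about 8 in all and at most 12, crops included, and the job is handed in when it is done.

Besides the shell and the picture viewer there is one more tool, called after "Call:" as name(argument=value, ...), one argument or row to a line, values as JSON. step_arm: Moves the arm, as the interface text tells. Its arguments: {"type":"object","properties":{"series":{"type":"array","items":{"type":"array","items":{"type":"number"}}}},"required":["series"]}

```bash
mkdir -p pics
python3 - <<'E'
from bench import robot, cams, models
import cv2, numpy as np
o=robot.get_obs(); print(o['tool_pos'],o['ee_rot'],o['width'],o['time'])
for n in ["scene","side"]:
    s=cams.snapshot(n); cv2.imwrite(f"pics/{n}0.png",cv2.cvtColor(s['pixels'],cv2.COLOR_RGB2BGR))
    C=-np.array(s['R']).T@s['t']; print(n,'cam',C.round(3),s['fov_y'])
    for l in ["latch_tab","coupler_rim","ball_mount","coupler","stopper_a","marker","flask","driver","tin","petri"]:
        for r in models.pinpoint(s,l)[:3]:
            p=np.array(r['position']); c=np.array(s['R'])@p+s['t']; f=240/np.tan(np.radians(s['fov_y']/2))
            print(l,round(r['p'],2),p.round(3),(c[:2]/c[2]*f+[s['cx'],s['cy']]).round())
E
```

```text
[5.49442716e-01 4.37166510e-05 2.04286324e-01] [-3.13935660e+00 -2.19862963e-04  1.57079750e+00] 0.09416868832921511 0.0
scene cam [-0.258  0.606  0.889] 55.26144812166295
latch_tab 0.62 [ 0.449 -0.138  0.062] [365. 257.]
latch_tab 0.55 [0.469 0.026 0.088] [315. 270.]
coupler_rim 0.69 [ 0.456 -0.185  0.001] [373. 265.]
coupler_rim 0.67 [ 0.782 -0.05  -0.001] [274. 232.]
ball_mount 0.87 [0.469 0.077 0.002] [301. 301.]
coupler 0.79 [ 0.781 -0.045  0.002] [273. 232.]
coupler 0.71 [ 0.459 -0.179 -0.001] [371. 266.]
coupler 0.63 [0.468 0.08  0.032] [300. 294.]
stopper_a 0.69 [0.427 0.195 0.004] [274. 331.]
stopper_a 0.57 [ 0.486  0.141 -0.001] [278. 309.]
stopper_a 0.5 [ 0.42  -0.03   0.002] [342. 294.]
marker 0.62 [0.429 0.195 0.003] [273. 330.]
driver 0.81 [0.389 0.466 0.002] [182. 400.]
side cam [ 0.109 -1.817  0.927] 47.63978261966772
latch_tab 0.57 [0.472 0.029 0.086] [278. 239.]
latch_tab 0.4 [ 0.445 -0.133  0.068] [280. 262.]
coupler_rim 0.92 [0.474 0.081 0.03 ] [276. 246.]
coupler_rim 0.86 [ 0.458 -0.182 -0.001] [287. 285.]
coupler_rim 0.51 [ 0.525 -0.575  0.002] [339. 345.]
ball_mount 0.59 [ 0.473  0.075 -0.001] [276. 254.]
coupler 0.9 [0.47  0.077 0.031] [275. 247.]
stopper_a 0.39 [ 0.415 -0.025  0.003] [266. 266.]
marker 0.67 [0.471 0.076 0.001] [275. 254.]
marker 0.49 [ 0.428  0.19  -0.002] [259. 244.]
flask 0.76 [ 0.421 -0.453 -0.003] [295. 329.]
driver 0.62 [ 0.385  0.466 -0.002] [239. 220.]
driver 0.24 [0.471 0.072 0.064] [275. 239.]
tin 0.88 [ 0.527 -0.576 -0.   ] [340. 346.]
petri 0.72 [ 0.41  -0.572  0.   ] [301. 351.]
```

Run:
```python
import cv2,numpy as np
a=cv2.imread("pics/scene0.png")[190:350,210:410]; b=cv2.imread("pics/side0.png")[190:310,200:350]
cv2.imwrite("pics/c1.png",cv2.resize(a,(750,600),interpolation=cv2.INTER_CUBIC)); cv2.imwrite("pics/c2.png",cv2.resize(b,(750,600),interpolation=cv2.INTER_CUBIC))
```

```text
(no output)
```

View pics/c1.png

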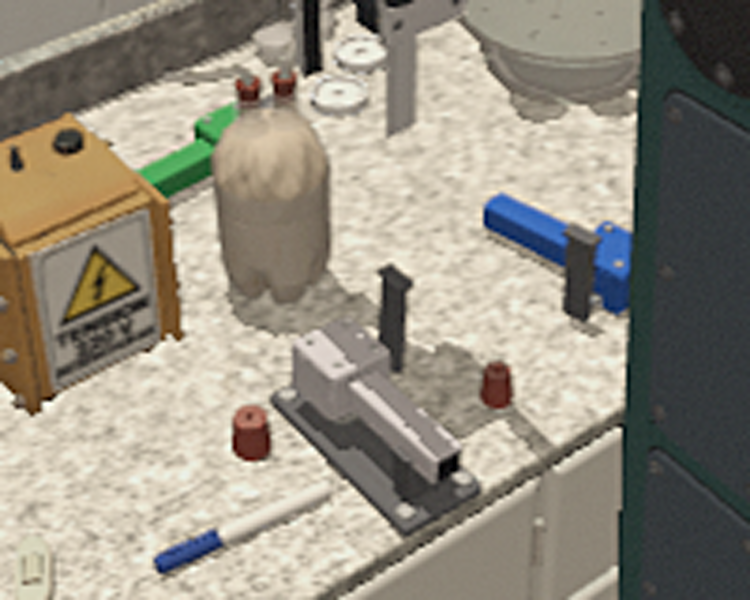

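View pics/c2.png

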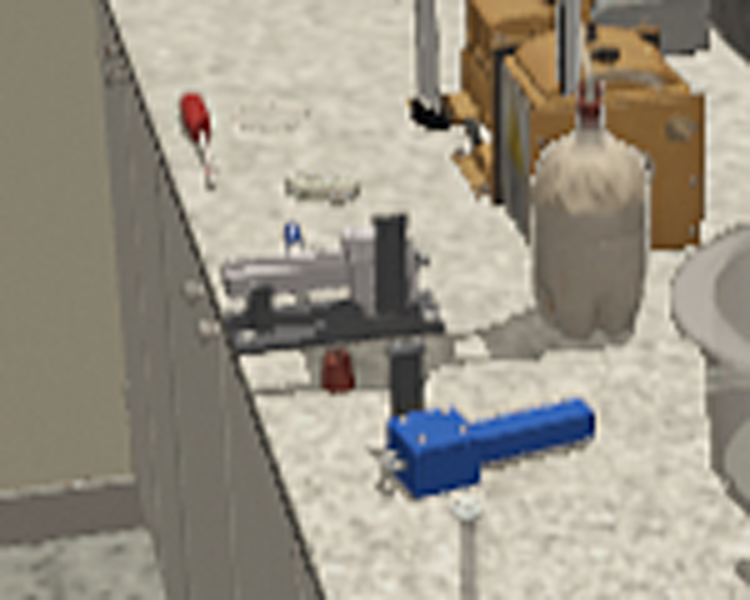

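Views: c1 shows the aluminium coupler on its mount (housing ~c1 (340,365), tab ~(393,320), stub end ~(448,465)), with a blue look-alike on the right, a green one behind, and a tall bottle behind at ~(272,290). c2 confirms the tab at ~(390,265) is the dark upright one in front of the housing.

```bash
cat > h.py <<'E'
import numpy as np, cv2
def K(s):
    f=240/np.tan(np.radians(s['fov_y']/2)); return np.array([[f,0,s['cx']],[0,f,s['cy']],[0,0,1]])
def onz(s,px,z):
    R=np.array(s['R']);t=np.array(s['t']);C=-R.T@t;d=R.T@np.linalg.inv(K(s))@[*px,1]
    return C+d*(z-C[2])/d[2]
def proj(s,X):
    c=np.array(s['R'])@np.array(X)+s['t']; p=K(s)@c; return p[:2]/p[2]
E
python3 - <<'E'
from bench import robot, cams, models
from h import *
s=cams.snapshot("scene")
c=lambda x,y:(210+x/3.75,190+y/3.75)
for n,p,z in [("plate L",c(272,398),.01),("plate front",c(405,530),.01),("plate R",c(480,490),.01),("bottle base",c(272,300),0),("bottle baseL",c(228,290),0),("tab top",c(395,268),.113),("stub end bottom",c(445,478),.035),("stopper a",c(496,402),0),("stopper b",c(251,455),0)]:
    print(n,onz(s,p,z).round(3))
b=onz(s,c(272,300),0)
for h in (.15,.2,.25,.3): print(h,(proj(s,b+[0,0,h])-[210,190])*3.75)
E
```

```text
plate L [0.51  0.108 0.01 ]
plate front [0.351 0.112 0.01 ]
plate R [0.347 0.049 0.01 ]
bottle base [0.609 0.039 0.   ]
bottle baseL [0.64  0.059 0.   ]
tab top [0.472 0.023 0.113]
stub end bottom [0.352 0.076 0.035]
stopper a [ 0.412 -0.024  0.   ]
stopper b [0.48  0.148 0.   ]
0.15 [263.22699611 145.72504211]
0.2 [260.02313598  89.38454652]
0.25 [256.66240507  30.28544816]
0.3 [253.13299294 -31.77994194]
```

Call:
step_arm(
  series=[
    [1,0,-10,0,10],
    [1,0,-20,0,20],
    [1,0,-30,0,30],
    [1,0,-40,0,40],
    [1,10,-50,0,50],
    [1,20,-60,0,60],
    [1,30,-70,0,70],
    [1,30,-80,0,80],
    [1,30,-80,0,90],
    [1,30,-80,0,90],
    [1,30,-80,0,90],
  ],
)

```text
time: 2.52
tool_pos: [0.4701, 0.03, 0.2055]
ee_rot: [-3.142, -0.0, 0.002]
wrist_force: [0.2, -0.3, -0.1]
width: 0.0939
```

Run:
```python
from bench import robot, cams, models
from h import *
s=cams.snapshot("wrist"); im=cv2.cvtColor(s['pixels'],cv2.COLOR_RGB2BGR)
for l in ["latch_tab","coupler_rim","ball_mount","coupler"]:
    for r in models.pinpoint(s,l)[:2]: print(l,round(r['p'],2),np.round(r['position'],4),proj(s,r['position']).round())
print((-np.array(s['R']).T@s['t']).round(3))
np.savez("w1.npz",**{k:s[k] for k in("fov_y","cx","cy","R","t")})
cv2.imwrite("pics/w1.png",im)
```

```text
latch_tab 0.61 [0.4688 0.0276 0.0876] [324. 241.]
coupler_rim 0.79 [ 0.4549 -0.1808  0.0026] [499. 235.]
coupler 0.9 [ 0.4563 -0.1792  0.0051] [499. 234.]
coupler 0.59 [0.4741 0.078  0.0269] [278. 222.]
[0.543 0.029 0.385]
```

View pics/w1.png

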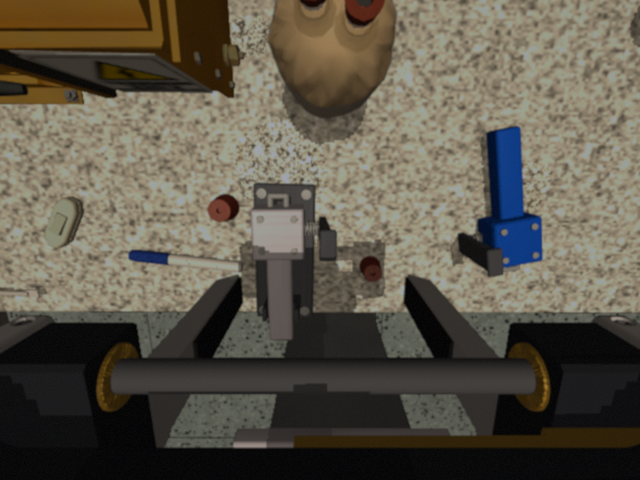

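The wrist view shows the tab and lip at about (327,240), right of the housing at (277,230), nearly aligned with the picture axes. Stopper a is at (371,268) and the bottle at the top. I'll zoom in to get the lip edges.

Run:
```python
import cv2
from h import *
im=cv2.imread("pics/w1.png")[180:280,240:360]
cv2.imwrite("pics/w1c.png",cv2.resize(im,(720,600),interpolation=cv2.INTER_CUBIC))
s=np.load("w1.npz")
for z,p in [(.113,(320,232)),(.113,(336,232)),(.113,(320,259)),(.113,(336,259)),(.071,(252,209)),(.071,(303,209)),(.071,(252,257)),(.071,(303,257))]: print(z,p,onz(s,p,z).round(4))
```

```text
0.113 (320, 232) [0.4826 0.0312 0.113 ]
0.113 (336, 232) [0.4826 0.0177 0.113 ]
0.113 (320, 259) [0.4588 0.0312 0.113 ]
0.113 (336, 259) [0.4588 0.0174 0.113 ]
0.071 (252, 209) [0.4955 0.0964 0.071 ]
0.071 (303, 209) [0.4956 0.0477 0.071 ]
0.071 (252, 257) [0.4477 0.0989 0.071 ]
0.071 (303, 257) [0.4478 0.0483 0.071 ]
```

View pics/w1c.png

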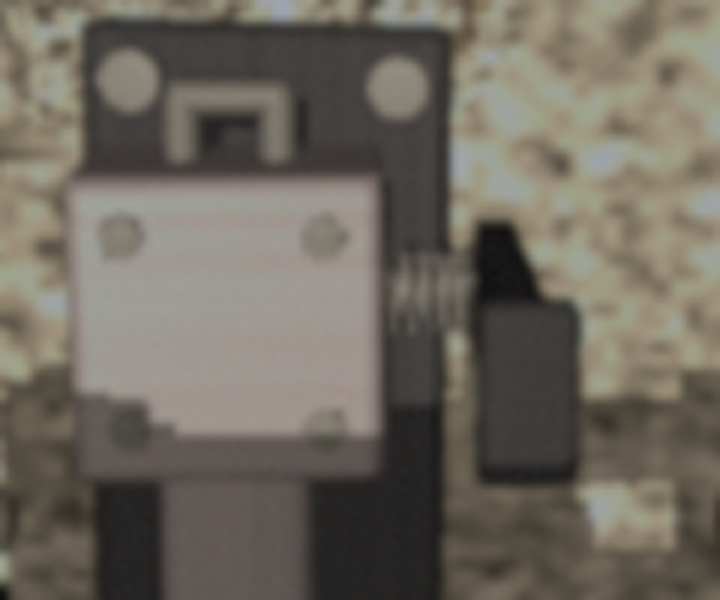

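The lip centre comes out at about (0.4715, 0.0245), and the network plus the housing give y of about 0.027. I'll use x 0.471, y 0.026 and lower the TCP to z 0.0755, partly closed.

Call:
step_arm(
  series=[
    [-0.28,1,4,0,0],
    [-0.28,1,4,0,0],
    [-0.28,1,4,20,0],
    [-0.28,1,4,40,0],
    [-0.28,1,4,60,0],
    [-0.28,1,4,80,0],
    [-0.28,1,4,95,0],
    [-0.28,1,4,110,0],
    [-0.28,1,4,120,0],
    [-0.28,1,4,130,0],
    [-0.28,1,4,130,0],
    [-0.28,1,4,130,0],
  ],
)

```text
time: 4.28
tool_pos: [0.4714, 0.026, 0.076]
ee_rot: [3.142, -0.001, 0.0]
wrist_force: [0.4, 0.9, 0.2]
width: 0.0335
```

Run:
```python
from bench import robot, cams
from h import *
o=robot.get_obs(); print(o['tool_pos'],o['wrist_force'],o['width'])
a=cams.snapshot("side")['pixels'][170:270,210:330]; b=cams.snapshot("wrist")['pixels'][160:300,230:398]
v=np.hstack([cv2.resize(a,(400,333)),cv2.resize(b,(400,333))])
cv2.imwrite("pics/g1.png",v[:,:,::-1])
```

```text
[0.4714172  0.02599258 0.07596652] [0.44149177 0.93104772 0.24503296] 0.033535252186829276
```

View pics/g1.png

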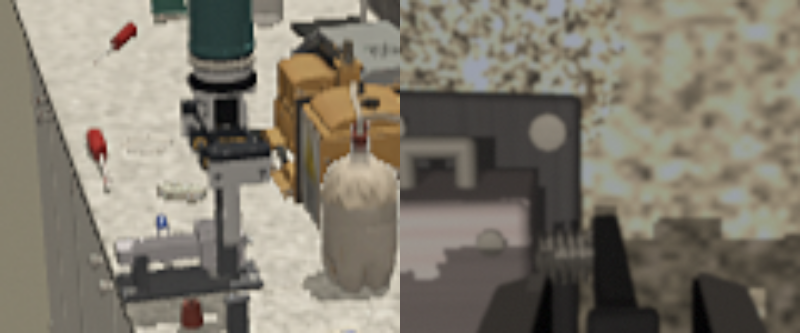

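The side view shows the fingers straddling the tab, and the wrist view shows the tab (about (625,280)) between the left and right fingers. Closing now.

Call:
step_arm(
  series=[
    [-1,0,0,0,0],
    [-1,0,0,0,0],
    [-1,0,0,0,0],
    [-1,0,0,0,0],
    [-1,0,0,0,0],
    [-1,0,0,0,0],
  ],
)

```text
time: 5.12
tool_pos: [0.4712, 0.0259, 0.0757]
ee_rot: [3.141, -0.0, -0.0]
wrist_force: [-0.5, -0.9, 0.4]
width: 0.0146
```

Call:
step_arm(
  series=[
    [-1,0,0,0,0],
    [-1,0,0,0,0],
    [-1,0,0,0,0],
    [-1,0,0,0,0],
  ],
)

```text
time: 5.62
tool_pos: [0.4712, 0.0259, 0.0757]
ee_rot: [3.141, -0.001, -0.0]
wrist_force: [0.9, -0.8, 1.7]
width: 0.0145
```

The width stopped at 14.5 mm, so the pads are on the 15 mm lip and not on the 8 mm plate. In the crop the lip overhangs only to -y, so the plate centre is at y of about 0.0275. I'll open to 24 mm, shift 4 mm to -y so the +y finger goes into the gap beside the housing, lower 6 mm and close.

Call:
step_arm(
  series=[
    [-0.48,0,0,0,0],
    [-0.48,0,2,0,0],
    [-0.48,0,4,0,0],
    [-0.48,0,4,0,0],
    [-0.48,0,4,2,0],
    [-0.48,0,4,4,0],
    [-0.48,0,4,6,0],
    [-0.48,0,4,6,0],
  ],
)

```text
time: 6.62
tool_pos: [0.4708, 0.022, 0.0692]
ee_rot: [-3.142, 0.001, 0.0]
wrist_force: [0.4, 0.6, -0.2]
width: 0.0242
```

Call:
step_arm(
  series=[
    [-1,0,-1,0,0],
    [-1,0,-2,0,0],
    [-1,0,-3,0,0],
    [-1,0,-4,0,0],
    [-1,0,-4,0,0],
    [-1,0,-4,0,0],
    [-1,0,-4,0,0],
    [-1,0,-4,0,0],
  ],
)

```text
time: 7.62
tool_pos: [0.4715, 0.0248, 0.0701]
ee_rot: [3.139, -0.001, -0.0]
wrist_force: [-1.4, -5.6, 3.0]
width: 0.0143
```

Still 14.3 mm, with a small sideways push, so I'll look before going further.

Run:
```python
from bench import robot, cams, models
from h import *
a=cams.snapshot("side")['pixels']; s=cams.snapshot("wrist"); b=s['pixels']; c=cams.snapshot("scene")['pixels']
A=cv2.resize(a[205:265,250:310],(300,300),interpolation=cv2.INTER_CUBIC)
C=cv2.resize(c[235:305,280:350],(300,300),interpolation=cv2.INTER_CUBIC)
B=cv2.resize(b[200:440,240:440],(500,600),interpolation=cv2.INTER_CUBIC)
v=np.hstack([np.vstack([A,C]),B]); v=np.clip(v.astype(float)*1.6,0,255).astype(np.uint8)
cv2.imwrite("pics/g2.png",v[:,:,::-1])
for l in ["latch_tab"]:
    for r in models.pinpoint(s,l)[:3]: print(r['p'],r['position'])
```

```text
0.77 [0.4508, -0.136, 0.0595]
0.72 [0.4688, 0.0287, 0.0871]
```

View pics/g2.png

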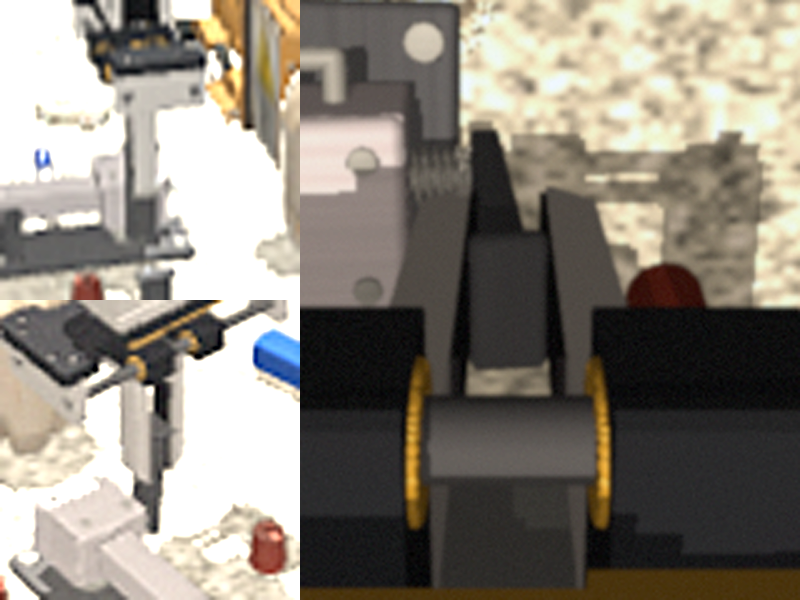

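The picture shows the lip squeezed between the finger faces (lip at x 470–548 px in the right panel, finger faces at 468/552), flush with the plate on the +y side. The pad tops sit almost exactly at the lip's lower edge, so I'll try one lower grip at 6 mm further down to get the 8 mm plate.

Call:
step_arm(
  series=[
    [-0.48,0,0,0,0],
    [-0.48,0,2,0,0],
    [-0.48,0,4,0,0],
    [-0.48,0,4,0,0],
    [-0.48,0,4,3,0],
    [-0.48,0,4,6,0],
    [-0.48,0,4,6,0],
    [-1,0,4,6,0],
    [-1,0,4,6,0],
    [-1,0,4,6,0],
    [-1,0,4,6,0],
    [-1,0,4,6,0],
    [-1,0,4,6,0],
  ],
)

```text
time: 9.45
tool_pos: [0.4709, 0.0222, 0.0636]
ee_rot: [-3.141, 0.0, 0.0]
wrist_force: [-0.9, 2.1, 2.5]
width: 0.0141
```

The lower grip also stops on the lip, so the finger faces are flush and the lip grip it is. Geometry: the +y finger lies flat on the plate and pulls it, while the -y finger bears on the lip edge and keeps any tilt under about 12°. I'll regrip higher with the lip within the pads.

Call:
step_arm(
  series=[
    [-0.48,0,0,0,0],
    [-0.48,0,0,0,0],
    [-0.48,0,0,-6,0],
    [-0.48,0,-2,-13,0],
    [-0.48,0,-2,-13,0],
    [-1,0,-2,-13,0],
    [-1,0,-2,-13,0],
    [-1,0,-2,-13,0],
    [-1,0,-2,-13,0],
    [-1,0,-2,-13,0],
  ],
)

```text
time: 10.7
tool_pos: [0.4713, 0.0238, 0.0768]
ee_rot: [3.141, -0.001, -0.0]
wrist_force: [1.1, -1.7, 3.0]
width: 0.0146
```

Call:
step_arm(
  series=[
    [-1,0,2,0,0],
    [-1,0,4,0,0],
    [-1,0,6,0,0],
    [-1,0,8,0,0],
    [-1,0,10,0,0],
    [-1,0,12,0,0],
    [-1,0,14,0,0],
    [-1,0,14,0,0],
    [-1,0,14,0,0],
  ],
)

```text
time: 11.82
tool_pos: [0.4704, 0.0104, 0.0758]
ee_rot: [-3.141, 0.002, 0.0]
wrist_force: [1.0, 5.9, -3.3]
width: 0.0144
```

Drawn about 13–14 mm; the 5.9 N reaction fits the spring. Now a slow first lift.

Call:
step_arm(
  series=[
    [-1,0,1,0,0],
    [-1,0,1,-2,0],
    [-1,0,1,-4,0],
    [-1,0,1,-6,0],
    [-1,0,1,-8,0],
    [-1,0,1,-10,0],
    [-1,0,1,-10,0],
  ],
)

```text
time: 12.7
tool_pos: [0.4699, 0.0095, 0.0855]
ee_rot: [-3.14, 0.003, 0.0]
wrist_force: [-0.6, 4.4, -3.7]
width: 0.0139
```

Run:
```python
from bench import robot, cams, models
from h import *
o=robot.get_obs(); print(o['tool_pos'],o['wrist_force'],o['wrist_torque'],o['width'])
a=cams.snapshot("side")['pixels']; b=cams.snapshot("wrist")['pixels']; c=cams.snapshot("scene")['pixels']
A=cv2.resize(a[205:265,240:300],(300,300),interpolation=cv2.INTER_CUBIC)
C=cv2.resize(c[250:320,280:350],(300,300),interpolation=cv2.INTER_CUBIC)
B=cv2.resize(b[160:400,200:400],(500,600),interpolation=cv2.INTER_CUBIC)
v=np.hstack([np.vstack([A,C]),B]); v=np.clip(v.astype(float)*1.3,0,255).astype(np.uint8)
cv2.imwrite("pics/l1.png",v[:,:,::-1])
```

```text
[0.46992172 0.00951746 0.08549649] [-0.55410144  4.44947681 -3.73677417] [ 1.03053156 -0.04291571 -0.08330559] 0.013899194760333366
```

View pics/l1.png

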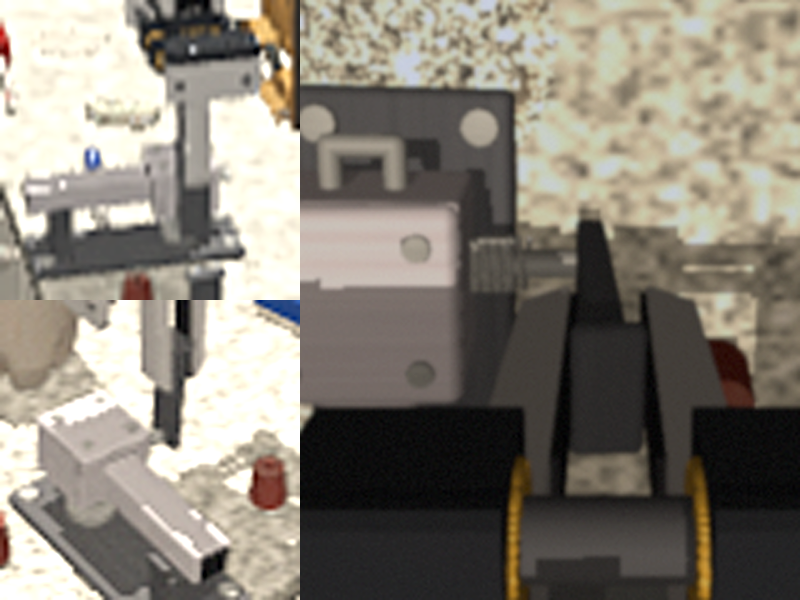

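The latch is drawn (the rod is exposed between spring and tab at (545,265)). The coupler rises level with the tab, and the load of about 3.7 N matches its weight. Continuing the lift.

Call:
step_arm(
  series=[
    [-1,0,0,-3,0],
    [-1,0,0,-6,0],
    [-1,0,0,-10,0],
    [-1,0,0,-14,0],
    [-1,0,0,-18,0],
    [-1,0,0,-22,0],
    [-1,0,0,-26,0],
    [-1,0,0,-30,0],
    [-1,0,0,-34,0],
    [-1,0,0,-38,0],
    [-1,0,0,-42,0],
    [-1,0,0,-46,0],
    [-1,0,0,-50,0],
    [-1,0,0,-53,0],
    [-1,0,0,-55,0],
    [-1,0,0,-55,0],
  ],
)

```text
time: 14.85
tool_pos: [0.4711, 0.009, 0.1417]
ee_rot: [3.142, -0.0, -0.0]
wrist_force: [0.3, 0.5, -2.8]
width: 0.0145
```

Call:
step_arm(
  series=[
    [-1,0,0,-3,0],
    [-1,0,0,-7,0],
    [-1,0,0,-12,0],
    [-1,0,0,-17,0],
    [-1,0,0,-22,0],
    [-1,0,0,-26,0],
    [-1,0,0,-29,0],
    [-1,0,0,-30,0],
    [-1,0,0,-30,0],
    [-1,0,0,-30,0],
    [-1,0,0,-30,0],
  ],
)

```text
time: 16.23
tool_pos: [0.4709, 0.009, 0.1713]
ee_rot: [3.142, 0.0, -0.0]
wrist_force: [-0.3, -0.8, -3.7]
width: 0.0143
```

Run:
```python
from bench import robot, cams, models
from h import *
o=robot.get_obs(); print(o['tool_pos'],o['wrist_force'],o['wrist_torque'],o['width'],o['time'])
for n in ["side","scene"]:
    s=cams.snapshot(n)
    for l in ["coupler_rim","ball_top","latch_tab","ball_mount","stopper_a"]:
        for r in models.pinpoint(s,l)[:3]: print(n,l,round(r['p'],2),np.round(r['position'],3))
    p=s['pixels']; 
    if n=="side": A=cv2.resize(p[175:275,230:330],(390,390))
    else: C=cv2.resize(p[230:330,260:360],(390,390))
cv2.imwrite("pics/l2.png",np.hstack([A,C])[:,:,::-1])
```

```text
[0.47090125 0.00898726 0.17130865] [-0.31080934 -0.81839252 -3.70375584] [-0.05743807  0.03561346  0.02892298] 0.014256446458734412 16.225
side coupler_rim 0.91 [0.474 0.065 0.123]
side coupler_rim 0.81 [ 0.455 -0.18   0.001]
side ball_top 0.28 [ 0.41  -0.574 -0.001]
side latch_tab 0.59 [ 0.445 -0.133  0.065]
side latch_tab 0.59 [0.474 0.076 0.064]
side latch_tab 0.5 [0.472 0.012 0.183]
side ball_mount 0.91 [ 0.467  0.072 -0.002]
side stopper_a 0.48 [ 0.416 -0.025  0.003]
side stopper_a 0.41 [0.475 0.062 0.122]
scene coupler_rim 0.74 [ 0.459 -0.185  0.   ]
scene coupler_rim 0.56 [0.477 0.057 0.123]
scene coupler_rim 0.53 [ 0.783 -0.048 -0.003]
scene ball_top 0.59 [0.471 0.076 0.061]
scene latch_tab 0.63 [ 0.449 -0.136  0.064]
scene latch_tab 0.47 [0.468 0.007 0.182]
scene ball_mount 0.93 [0.469 0.076 0.001]
scene ball_mount 0.16 [0.469 0.007 0.183]
scene stopper_a 0.62 [ 0.488  0.137 -0.001]
scene stopper_a 0.43 [ 0.419 -0.029 -0.001]
```

View pics/l2.png

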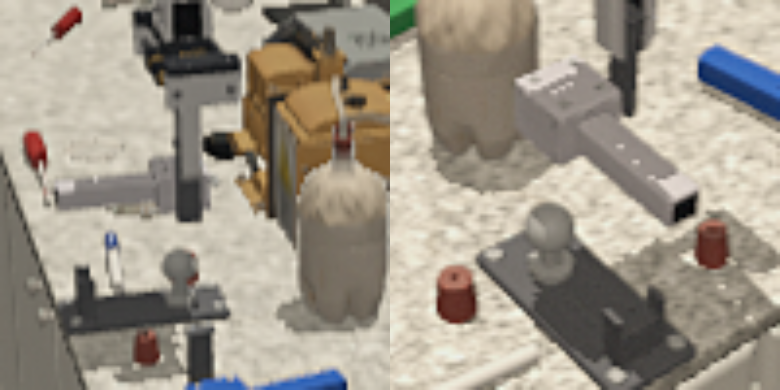

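The pictures show the coupler hanging level from the gripper above the bare ball (left panel (180,265)). The rim is at about z 0.123 and about 15 mm sideways of the ball axis, and the stoppers have not moved. Handing in.

Run:
```python
from bench import robot
o=robot.get_obs(); print(max(abs(o['qvel'])) if hasattr(o['qvel'],'__abs__') else o['qvel'])
print(robot.close_job())
```

```text
0.0023378504224169294
the job is handed in; nothing more can be done
None
```

The coupler is off the ball. I handed the job in with the gripper still holding it, level and still, at about 16 s of the 35 s allowed. No verdict was reported.

**What I did:** I gripped the latch tab and drew it about 13–14 mm to -y. The reaction was about 5.9 N, which fits the spring. I then lifted the coupler straight up off the ball with the latch drawn.

**Last checks:**
- **Height:** the underside is at z ≈ 0.123 m, about 6 cm above the ball top.
- **Sideways:** the axis is about 1–2 cm off the ball's, within the 6 cm allowed.
- **Load and motion:** the gripper carries about 3 N, close to the coupler's weight, and the arm is nearly still (joint speeds at most 0.002 rad/s).
- **Bystanders:** the nearby ones that showed in the last pictures looked unmoved. I checked positions only for the stoppers, and did not re-measure the flask, driver, petri and tin, which the arm did not go near.

**What did not go as planned:**
- **Grip:** the grip is on the 15 mm lip and the plate face (opening about 14.3 mm), not across the 8 mm plate as suggested. I tried twice more, lower down, and the fingers stopped on the lip each time.
- **Latch after release:** I did not measure the latch directly. Once free of the ball, the spring pulled the housing about 15 mm back towards the tab, so the latch has probably closed again in the air.

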